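# Centre the owl figurine on its plinth

## Robot

A 7-joint arm with a two-finger parallel gripper is mounted at the origin on a cart in front of the work surface, level with it; the furniture and walls round the work are solid. World frame = base frame: x ahead of the robot, y to its left, z up, the work surface at z = 0. Lengths are in m, angles in rad, forces in N, time in s.
With the tool pointing down it reaches from about 0.35 to 0.9 m from the base axis. Payload 8.1 kg.
Tool frame: the origin (TCP) lies on the centre line of the jaws, within the pads' length; the fingertips stand 22 mm ahead of it and the grasp point (between the pads) lies 3 mm ahead of it (arm.finger_overhang is the distance from the TCP to the fingertips, in m); z points along the fingers, y is the direction in which the jaws open and shut (so a half turn about z gives the same grasp; the last joint's range is limited). The gripper opens to 92 mm and grips with 3 to 60 N. Pads are 19 mm wide; open, the fingers measure 130 mm over their backs; the gripper's body (75 mm by 190 mm) begins 47 mm behind the grasp point.
Start: joints at [-1.285, 0.434, 0.025, 1.573, -0.012, 1.134, -0.075], TCP at [0.237, 0.578, 0.249] pointing down, gripper open.
Joint ranges: [-2.62, 2.62], [-0.44, 2.09], [-1.27, 1.32], [0.08, 2.57], [-1.32, 4.46], [0.12, 2], [-2.74, 2.74]. Speed limits (rad/s): [2.22, 2.22, 3.01, 3.01, 3.14, 3.14, 3.14].

## Interface

Orientations are given as a rotation vector (axis times angle).
In Python, from cell import arm gives the robot as it stands. The module is installed in compiled form; this text tells all that it offers.
- The arm moves only by the tool step_arm, never from a script. Its argument "plan" is a list of rows, each an object of numbers: "wx", "wy", "wz": the turn, a rotation vector about the tool's x, y, z in units of 6 degrees (1.0 is 6 degrees); "tx", "ty", "tz": the shift along the tool's x, y, z in cm; "hand": the opening, from 0 (shut) to 1 (fully open). A call has exactly 10 rows; each row shifts and turns the commanded pose from where the row before left it, along the tool's axes as they then stand; what a row does not reach is not made up. A row lasts 1/12 s, in which the tool goes at most 41.7 mm and 7.16 degrees, less where a joint would pass 70% of its speed; a pose out of reach is approached as far as the arm can. A call is refused whole if a number of a shift passes 4.17 or a number of a turn 1, either way. A call with a gripper value outside its range is refused whole. The fingers move at their own pace and stop on an object; "force" is the grip in N (left out, the last holds). Time passes only in rows, so rows that do not move let the fingers close, or fill a call up. It gives the time, the measured TCP pose, the force and the opening at its end, in the units of the state.
- arm.observe(): the state, without advancing time (a new reading comes with each control period).
- arm.get_image(name): name is "scene" or "top"; returns (picture, depth): 400x640x3 uint8, red, green, blue; 400x640 float32, m along the optical axis (not along the pixel's ray), 0 where there is no reading.
- arm.calibration(name): a dict with "mtx" (3x3 intrinsics, pixels), "R" (3x3) and "t" (3): a world point X has camera coordinates R X + t. Camera axes: x right, y down, z forward; pixel columns grow to the right and rows downward; lengths in m; the calibration is good to about 2 mm. A picture is of the moment at which its call begins. calibration takes no time and is no camera call.
- arm.sign_off(): hands the job in, once; it reports no verdict.
The state is a dict: "clock": time; "joints": joint angles; "dq": joint speeds; "joint_efforts": joint torques, N m; "position": TCP position; "ee_rot": TCP orientation; "force": force on the tool from outside, world axes, zero at the start; "ft_torque": the same for the moment, N m; "width": opening from 0.0 (shut) to 1.0 (fully open).
Only numpy, scipy, OpenCV 4.12 (cv2) and the standard library are available. Lean on these libraries where they do the work, as an engineer would, in place of code of your own. Each camera call takes 0.05 s, during which the arm holds its last target.

## Task

The little top-heavy ceramic owl stands off-centre on its small marble display plinth. Nudge it lightly with the fingertips, down at its round foot, until it stands upright in the middle, its foot wholly inside the inlaid ring. Do not grip it, lift it or tip it over, and do not shift the plinth or the things around it.

Things in the scene. Friction and masses are not known exactly. Their poses are not given: they have to be found in the camera images.
- owl: loose white ceramic owl, 62 mm tall, about 80 g, top-heavy. Round foot 33 mm across, widest from 4 to 9 mm above its underside, foot top at 12 mm; body above it at most 28 mm across. The flat of the underside is only 22 mm across: a push above the foot, or a knock at 0.1 m/s, tips it; a slow push (15 mm/s, about 1 N) at the foot slides it. Origin: centre of the underside; z up; faces its -x.
- plinth: loose round grey-white marble plinth, 68 mm across, 40 mm high, about 0.45 kg, flat top. A thin dark ring (47 mm across, flush) is inlaid on the top round its centre. Origin: centre of its underside, on the counter; the top is 40 mm above it; z up.
- soap_bar: bystander: paper-banded soap bar, 53 x 78 x 28 mm, lying on the counter. Origin: centre of its underside.
- spool: bystander: ribbon spool lying flat, 59 mm across, 26 mm high. Origin: centre of its underside.
- stamp: bystander: wooden hand stamp standing upright, block 32 x 45 mm, 62 mm high. Origin: centre of its underside.
- balm_tin: bystander: round white balm tin, 50 mm across, 21 mm high. Origin: centre of its underside.

How it is judged:
At the end, for the whole second after the job is handed in: The owl stands still and upright (within 0.06 rad) on top of the plinth, its axis within 7 mm of the plinth's axis (the foot inside the ring); the plinth has moved less than 12 mm and the bystanders less than 15 mm (horizontal distance between owl and plinth below 0.007 m and angle between owl's own z axis and vertical below 0.06 rad and z of owl in the frame of plinth between 0.037 and 0.043 m and angle between plinth's own z axis and vertical below 0.03 rad and distance of plinth from where it was at the start of the episode below 0.012 m and linear speed of owl below 0.02 m/s and distance of each of soap_bar, spool, stamp, balm_tin from where it was at the start of the episode below 0.015 m); the robot touches nothing.
It fails at once if the owl is tipped by more than 0.35 rad (20 degrees) (angle between owl's own z axis and vertical above 0.35 rad).
It fails at once if the owl is lifted more than 10 mm off the plinth, or drops off it (z of owl in the frame of plinth above 0.05 m or z of owl in the frame of plinth below 0.03 m).
It fails at once if the owl is gripped or hit hard: the fingers press on it with more than 12 N (contact force between the fingers and owl above 12 N).
It fails at once if the plinth is shifted 12 mm or more (distance of plinth from where it was at the start of the episode above 0.012 m).
It fails at once if a thing standing around is moved 15 mm or more (distance of any of soap_bar, spool, stamp, balm_tin from where it was at the start of the episode above 0.015 m).
It also fails if it takes over 45 s, if anything falls off the work surface, if the arm or the gripper's body presses on something with over 40 N, if the wrist force passes 120 N, or if a joint passes its speed limit or range.

## Working session

There is one attempt and no reset: what is moved stays moved. The work goes in short steps, Python scripts to look and compute and a tool call to move; the robot and the scene stay as the last step left them, time stands still between calls to the robot, and variables do not carry over. Pictures are saved under pics/ and viewed, and the job is handed in when it is done.

Besides the shell and the picture viewer there is one more tool, called after "Call:" as name([rows], argument=value, ...), one row to a line, values as JSON. step_arm: Moves the arm, as the interface text tells. Its arguments: {"type":"object","properties":{"plan":{"type":"array"},"force":{"type":"number"}},"required":["plan"]}

```bash
mkdir -p pics
python3 - <<'E'
from cell import arm
import cv2,numpy as np
print(arm.observe())
for n in("scene","top"):
    p,d=arm.get_image(n); cv2.imwrite(f"pics/{n}0.png",p[...,::-1]); np.save(f"{n}0.npy",d)
    c=arm.calibration(n); print(n,c)
print(arm.finger_overhang)
E
```

```text
{'clock': 0.0, 'joints': array([-1.28458279,  0.43521866,  0.02496661,  1.57410431, -0.01161659,
        1.13400085, -0.07512544]), 'dq': array([ 2.09290145e-04, -1.35292403e-03,  1.43367095e-05, -6.75735436e-04,
        3.89740431e-04,  3.61622277e-04,  1.17211591e-03]), 'joint_efforts': array([-2.81824987e-04, -6.67852592e+01,  9.84819867e-01, -3.14465654e+01,
       -6.06515980e-02,  4.29528148e-02,  1.47292603e-04]), 'position': array([0.2367909 , 0.57788485, 0.24794477]), 'ee_rot': array([-6.07020596e-01, -3.08220418e+00,  2.47482277e-03]), 'force': array([-0.51817505,  0.1440012 ,  0.85376933]), 'ft_torque': array([1.17748115e-02, 7.45930076e-03, 3.25350161e-05]), 'width': 1.0010380100546312}
scene {'mtx': array([[367.69237766,   0.        , 323.80591   ],
       [  0.        , 367.69237766, 197.72135898],
       [  0.        ,   0.        ,   1.        ]]), 'R': array([[ 0.84449505, -0.53555059,  0.00369934],
       [-0.38796143, -0.61649838, -0.68513917],
       [ 0.36920732,  0.57716144, -0.7284028 ]]), 't': array([-0.43883521,  0.29959365,  0.6662208 ])}
top {'mtx': array([[373.53897036,   0.        , 323.34748159],
       [  0.        , 373.53897036, 204.48760823],
       [  0.        ,   0.        ,   1.        ]]), 'R': array([[-1.57728126e-04, -9.99558828e-01, -2.97005711e-02],
       [-9.85552052e-01,  5.18584821e-03, -1.69293414e-01],
       [ 1.69372749e-01,  2.92447564e-02, -9.85118072e-01]]), 't': array([0.07006096, 0.55187724, 0.81937502])}
0.022
```

View pics/scene0.png

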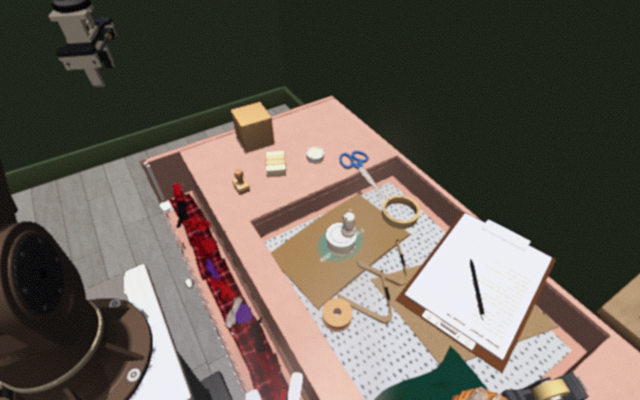

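View pics/top0.png

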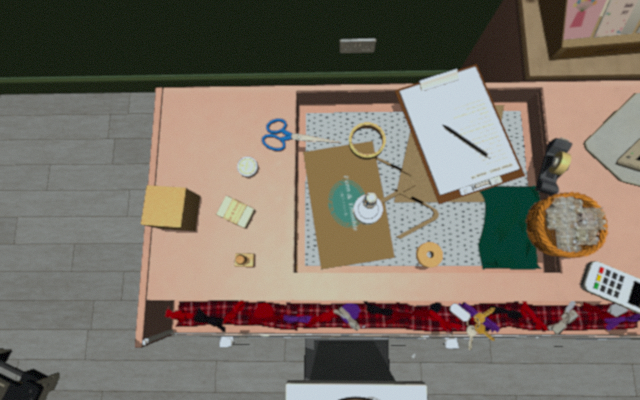

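The top view shows the plinth with the owl at about (368,206), and the scene view shows them at about (343,235). I'll enlarge both.

```bash
cat > h.py <<'E'
import numpy as np,cv2
from cell import arm
def proj(n,X):
    c=arm.calibration(n);X=np.atleast_2d(X);q=X@c["R"].T+c["t"];q=q@c["mtx"].T;return q[:,:2]/q[:,2:]
def onz(n,u,v,z):
    c=arm.calibration(n);R=c["R"];o=-R.T@c["t"];d=R.T@np.linalg.solve(c["mtx"],[u,v,1.]);return o+d*(z-o[2])/d[2]
def pt(n,u,v,dep):
    c=arm.calibration(n);return c["R"].T@(np.linalg.solve(c["mtx"],[u,v,1.])*dep-c["t"])
def crop(n,name,x0,y0,w,h,s):
    p,d=arm.get_image(n);k=cv2.resize(p[y0:y0+h,x0:x0+w],None,fx=s,fy=s,interpolation=cv2.INTER_CUBIC)
    cv2.imwrite(name,k[...,::-1]);return p,d
E
python3 - <<'E'
from h import *
a=cv2.imread("pics/top0.png")[175:235,335:405];b=cv2.imread("pics/scene0.png")[200:265,305:385]
cv2.imwrite("pics/c0.png",cv2.resize(a,None,fx=10,fy=10,interpolation=cv2.INTER_CUBIC))
cv2.imwrite("pics/c1.png",cv2.resize(b,None,fx=9,fy=9,interpolation=cv2.INTER_CUBIC))
d=np.load("top0.npy")
for u,v in [(368,215),(358,210),(378,212),(370,197),(330,180),(340,250),(270,250),(310,170),(300,200),(420,180)]:
    print(u,v,pt("top",u,v,d[v,u]).round(4))
E
```

```text
368 215 [ 0.5285 -0.0353  0.0372]
358 210 [ 0.5405 -0.0122  0.0367]
378 212 [ 0.535  -0.0584  0.0401]
370 197 [ 0.5598 -0.0351  0.0966]
330 180 [ 0.6382  0.0543 -0.0679]
340 250 [ 0.4527  0.029  -0.0693]
270 250 [ 0.4497  0.1991 -0.0017]
310 170 [ 0.6663  0.1079 -0.0686]
300 200 [ 0.5861  0.1347 -0.0772]
420 180 [ 0.6373 -0.1847 -0.0714]
```

View pics/c0.png

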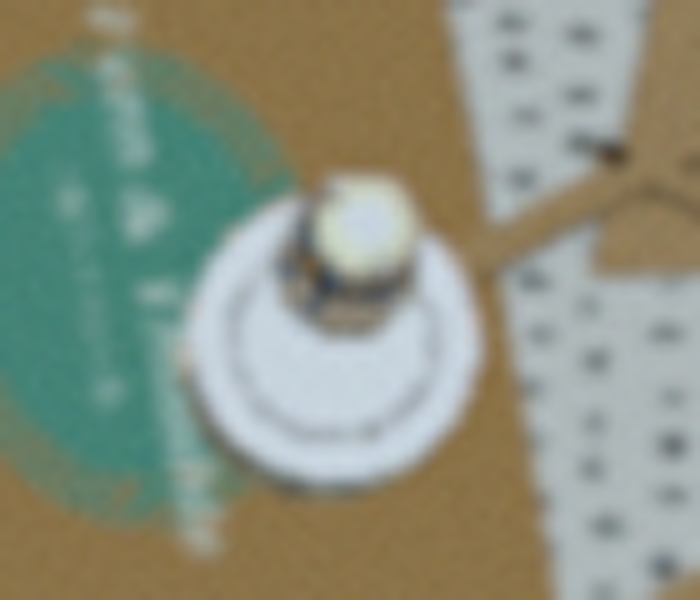

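View pics/c1.png

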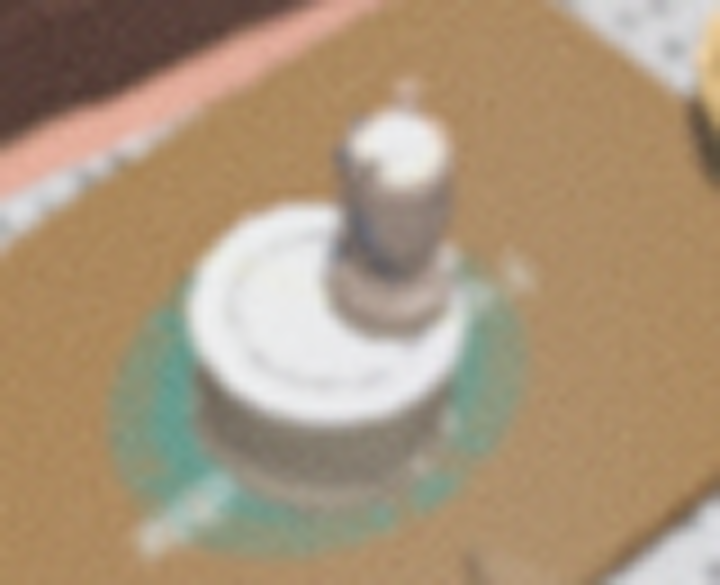

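Run:
```python
from h import *
from scipy.optimize import least_squares
T=lambda x,y:(335+(x+.5)/10-.5,175+(y+.5)/10-.5)
S=lambda x,y:(305+(x+.5)/9-.5,200+(y+.5)/9-.5)
def circ(n,pts,z,r):
    P=np.array([onz(n,*p,z)[:2] for p in pts])
    f=lambda c:np.hypot(*(P-c).T)-r
    s=least_squares(f,P.mean(0));print(n,z,r,s.x.round(4),(s.fun*1000).round(1))
    return s.x
circ("top",[T(188,345),T(482,345),T(335,488),T(225,445),T(440,440),T(240,220),T(470,290)],.04,.034)
circ("top",[T(232,340),T(438,350),T(335,437),T(260,405),T(410,410)],.04,.0235)
circ("scene",[S(188,310),S(468,320),S(320,422),S(230,385),S(420,395),S(300,205),S(230,230)],.04,.034)
circ("scene",[S(228,300),S(320,383),S(260,355),S(370,375)],.04,.0235)
# owl foot widest ~z .0465; head top z .102
circ("top",[T(278,270),T(345,337),T(300,318),T(395,315)],.0465,.0165)
print("headtop",onz("top",*T(366,222),.102))
circ("scene",[S(328,290),S(395,336),S(347,322),S(440,320),S(456,285)],.0455,.0165)
print("headtop",onz("scene",*S(400,148),.100))
d=np.load("top0.npy"); print([pt("top",u,v,d[v,u]).round(3) for u,v in [(369,197),(371,196),(371,199)]])
from scipy.spatial.transform import Rotation as R
print(R.from_rotvec(arm.observe()["ee_rot"]).as_matrix().round(3))
```

```text
top 0.04 0.034 [ 0.5432 -0.0347] [-0.5  0.8  0.6  1.2 -0.   1.5  0.5]
top 0.04 0.0235 [ 0.5436 -0.0356] [ 0.6  0.4 -0.4  0.1  0.4]
scene 0.04 0.034 [ 0.5445 -0.0319] [ 0.5  0.8  0.3 -0.3 -0.1 -0.2  0.6]
scene 0.04 0.0235 [ 0.5448 -0.0306] [ 0.7  0.5 -0.9  0.2]
top 0.0465 0.0165 [ 0.5598 -0.038 ] [-0.5  0.4  0.1 -0.5]
headtop [ 0.55932962 -0.03705598  0.102     ]
scene 0.0455 0.0165 [ 0.5598 -0.0368] [-0.7  0.1  0.2 -0.1 -0.4]
headtop [ 0.55766189 -0.03875582  0.1       ]
[array([ 0.56 , -0.033,  0.098]), array([ 0.562, -0.037,  0.098]), array([ 0.555, -0.037,  0.097])]
[[-0.925  0.379 -0.   ]
 [ 0.379  0.925 -0.001]
 [-0.    -0.002 -1.   ]]
```

The two cameras agree to about 3 mm. The plinth is at about (0.544, -0.0335) and the owl at about (0.5595, -0.0375), so the owl has to move about 16 mm along (-0.97, 0.25). I'll push along tool +x from the far side. The fingers will be 13 mm apart, so they cradle the foot and don't grip it.

Call:
step_arm([
  {"wz": -0.65, "hand": 0.14},
  {"wz": -0.65, "hand": 0.14},
  {"tx": -1.5, "ty": -1.5, "hand": 0.14},
  {"tx": -2.1, "ty": -2.1, "hand": 0.14},
  {"tx": -2.1, "ty": -2.1, "hand": 0.14},
  {"tx": -2.1, "ty": -2.1, "hand": 0.14},
  {"tx": -2.1, "ty": -2.1, "hand": 0.14},
  {"tx": -2.1, "ty": -2.1, "hand": 0.14},
  {"tx": -2.1, "ty": -2.1, "hand": 0.14},
  {"tx": -2.1, "ty": -2.1, "hand": 0.14},
])

```text
invalid input at $.plan[0]: expected keys wx, wy, wz, tx, ty, tz, hand
```

Call:
step_arm([
  {"tx": -2.1, "ty": -2.1, "hand": 0.14},
  {"tx": -2.1, "ty": -2.1, "hand": 0.14},
  {"tx": -2.1, "ty": -2.1, "hand": 0.14},
  {"tx": -2.1, "ty": -2.1, "hand": 0.14},
  {"tx": -2.1, "ty": -2.1, "hand": 0.14},
  {"tx": -2.1, "ty": -2.1, "hand": 0.14},
  {"tx": -2.1, "ty": -2.1, "hand": 0.14},
  {"tx": -2.1, "ty": -2.1, "hand": 0.14},
  {"tx": -2.1, "ty": -2.1, "hand": 0.14},
  {"hand": 0.14},
])

```text
invalid input at $.plan[0]: expected keys wx, wy, wz, tx, ty, tz, hand
```

```bash
cat >> h.py <<'E'
from scipy.spatial.transform import Rotation as Ro
def togo(x,y,z):
    o=arm.observe();M=Ro.from_rotvec(o["ee_rot"]).as_matrix();print(o["clock"],o["position"].round(4),"w",round(o["width"],3),"F",o["force"].round(2));print(M.round(3));print("togo cm",(M.T@(np.array([x,y,z])-o["position"])*100).round(2));print(o["joints"].round(2))
E
python3 -c "
from h import *
togo(.603,-.049,.068)"
```

```text
0.1 [0.2368 0.5779 0.248 ] w 0.999 F [-0.11  0.46 -0.26]
[[-0.925  0.379 -0.   ]
 [ 0.379  0.925 -0.001]
 [-0.    -0.002 -1.   ]]
togo cm [-57.65 -44.1   18.07]
[-1.28  0.44  0.02  1.57 -0.01  1.13 -0.08]
```

All keys are required in every row.

Call:
step_arm([
  {"wx": 0, "wy": 0, "wz": -0.65, "tx": 0, "ty": 0, "tz": 0, "hand": 0.14},
  {"wx": 0, "wy": 0, "wz": -0.65, "tx": 0, "ty": 0, "tz": 0, "hand": 0.14},
  {"wx": 0, "wy": 0, "wz": 0, "tx": -1.5, "ty": -1.5, "tz": 0, "hand": 0.14},
  {"wx": 0, "wy": 0, "wz": 0, "tx": -2.1, "ty": -2.1, "tz": 0, "hand": 0.14},
  {"wx": 0, "wy": 0, "wz": 0, "tx": -2.1, "ty": -2.1, "tz": 0, "hand": 0.14},
  {"wx": 0, "wy": 0, "wz": 0, "tx": -2.1, "ty": -2.1, "tz": 0, "hand": 0.14},
  {"wx": 0, "wy": 0, "wz": 0, "tx": -2.1, "ty": -2.1, "tz": 0, "hand": 0.14},
  {"wx": 0, "wy": 0, "wz": 0, "tx": -2.1, "ty": -2.1, "tz": 0, "hand": 0.14},
  {"wx": 0, "wy": 0, "wz": 0, "tx": -2.1, "ty": -2.1, "tz": 0, "hand": 0.14},
  {"wx": 0, "wy": 0, "wz": 0, "tx": -2.1, "ty": -2.1, "tz": 0, "hand": 0.14},
])

```text
clock: 0.93
position: [0.3537, 0.3795, 0.2485]
ee_rot: [-0.396, -3.116, 0.001]
force: [0.3, 0.5, 0.3]
width: 0.324
```

```bash
python3 -c "
from h import *
togo(.603,-.049,.068)"
```

```text
0.9333 [0.3537 0.3795 0.2485] w 0.324 F [0.3  0.51 0.32]
[[-0.968  0.25  -0.   ]
 [ 0.25   0.968 -0.   ]
 [ 0.    -0.    -1.   ]]
togo cm [-34.86 -35.24  18.06]
[-0.97  0.26  0.05  1.83 -0.02  1.05  0.41]
```

Call:
step_arm([
  {"wx": 0, "wy": 0, "wz": 0, "tx": -2.1, "ty": -2.1, "tz": 0, "hand": 0.14},
  {"wx": 0, "wy": 0, "wz": 0, "tx": -2.1, "ty": -2.1, "tz": 0, "hand": 0.14},
  {"wx": 0, "wy": 0, "wz": 0, "tx": -2.1, "ty": -2.1, "tz": 0, "hand": 0.14},
  {"wx": 0, "wy": 0, "wz": 0, "tx": -2.1, "ty": -2.1, "tz": 0, "hand": 0.14},
  {"wx": 0, "wy": 0, "wz": 0, "tx": -2.1, "ty": -2.1, "tz": 0, "hand": 0.14},
  {"wx": 0, "wy": 0, "wz": 0, "tx": -2.1, "ty": -2.1, "tz": 0, "hand": 0.14},
  {"wx": 0, "wy": 0, "wz": 0, "tx": -2.1, "ty": -2.1, "tz": 0, "hand": 0.14},
  {"wx": 0, "wy": 0, "wz": 0, "tx": -2.1, "ty": -2.1, "tz": 0, "hand": 0.14},
  {"wx": 0, "wy": 0, "wz": 0, "tx": -2.1, "ty": -2.1, "tz": 0, "hand": 0.14},
  {"wx": 0, "wy": 0, "wz": 0, "tx": -2.1, "ty": -2.1, "tz": 0, "hand": 0.14},
])

```text
clock: 1.77
position: [0.5044, 0.1237, 0.2485]
ee_rot: [-0.396, -3.116, 0.0]
force: [0.8, 0.5, -0.6]
width: 0.143
```

Call:
step_arm([
  {"wx": 0, "wy": 0, "wz": 0, "tx": -2.1, "ty": -2.1, "tz": 0, "hand": 0.14},
  {"wx": 0, "wy": 0, "wz": 0, "tx": -2.1, "ty": -2.1, "tz": 0, "hand": 0.14},
  {"wx": 0, "wy": 0, "wz": 0, "tx": -2.1, "ty": -2.1, "tz": 0, "hand": 0.14},
  {"wx": 0, "wy": 0, "wz": 0, "tx": -2.1, "ty": -2.1, "tz": 0, "hand": 0.14},
  {"wx": 0, "wy": 0, "wz": 0, "tx": -2.1, "ty": -2.1, "tz": 0, "hand": 0.14},
  {"wx": 0, "wy": 0, "wz": 0, "tx": -1.5, "ty": -1.5, "tz": 0, "hand": 0.14},
  {"wx": 0, "wy": 0, "wz": 0, "tx": -0.8, "ty": -0.8, "tz": 0, "hand": 0.14},
  {"wx": 0, "wy": 0, "wz": 0, "tx": 0, "ty": 0, "tz": 0, "hand": 0.14},
  {"wx": 0, "wy": 0, "wz": 0, "tx": 0, "ty": 0, "tz": 0, "hand": 0.14},
  {"wx": 0, "wy": 0, "wz": 0, "tx": 0, "ty": 0, "tz": 0, "hand": 0.14},
])

```text
clock: 2.6
position: [0.5954, -0.0288, 0.2485]
ee_rot: [-0.393, -3.116, -0.002]
force: [-1.5, 0.4, -0.3]
width: 0.141
```

```bash
python3 -c "
from h import *
togo(.603,-.049,.068)"
```

```text
2.6 [ 0.5954 -0.0288  0.2485] w 0.141 F [-1.51  0.4  -0.35]
[[-0.969  0.248 -0.001]
 [ 0.248  0.969  0.001]
 [ 0.001  0.001 -1.   ]]
togo cm [-1.26 -1.78 18.05]
[-0.24  0.39  0.28  1.66 -0.12  1.11  1.39]
```

Call:
step_arm([
  {"wx": 0, "wy": 0, "wz": 0, "tx": -0.65, "ty": -0.9, "tz": 0, "hand": 0.14},
  {"wx": 0, "wy": 0, "wz": 0, "tx": -0.65, "ty": -0.9, "tz": 0, "hand": 0.14},
  {"wx": 0, "wy": 0, "wz": 0, "tx": 0, "ty": 0, "tz": 2, "hand": 0.14},
  {"wx": 0, "wy": 0, "wz": 0, "tx": 0, "ty": 0, "tz": 2, "hand": 0.14},
  {"wx": 0, "wy": 0, "wz": 0, "tx": 0, "ty": 0, "tz": 2, "hand": 0.14},
  {"wx": 0, "wy": 0, "wz": 0, "tx": 0, "ty": 0, "tz": 2, "hand": 0.14},
  {"wx": 0, "wy": 0, "wz": 0, "tx": 0, "ty": 0, "tz": 1.5, "hand": 0.14},
  {"wx": 0, "wy": 0, "wz": 0, "tx": 0, "ty": 0, "tz": 1, "hand": 0.14},
  {"wx": 0, "wy": 0, "wz": 0, "tx": 0, "ty": 0, "tz": 0, "hand": 0.14},
  {"wx": 0, "wy": 0, "wz": 0, "tx": 0, "ty": 0, "tz": 0, "hand": 0.14},
])

```text
clock: 3.43
position: [0.6042, -0.0519, 0.1438]
ee_rot: [-0.396, -3.116, 0.0]
force: [-1.0, 0.1, -0.2]
width: 0.14
```

```bash
python3 -c "
from h import *
togo(.603,-.049,.068)
crop('top','pics/t1.png',320,150,100,90,7);crop('scene','pics/s1.png',295,180,110,90,7)"
```

```text
3.4333 [ 0.6042 -0.0519  0.1438] w 0.14 F [-1.03  0.09 -0.19]
[[-0.968  0.25  -0.   ]
 [ 0.25   0.968 -0.   ]
 [ 0.    -0.    -1.   ]]
togo cm [0.19 0.25 7.58]
[-0.18  0.51  0.26  1.76 -0.16  0.89  1.47]
```

View pics/t1.png

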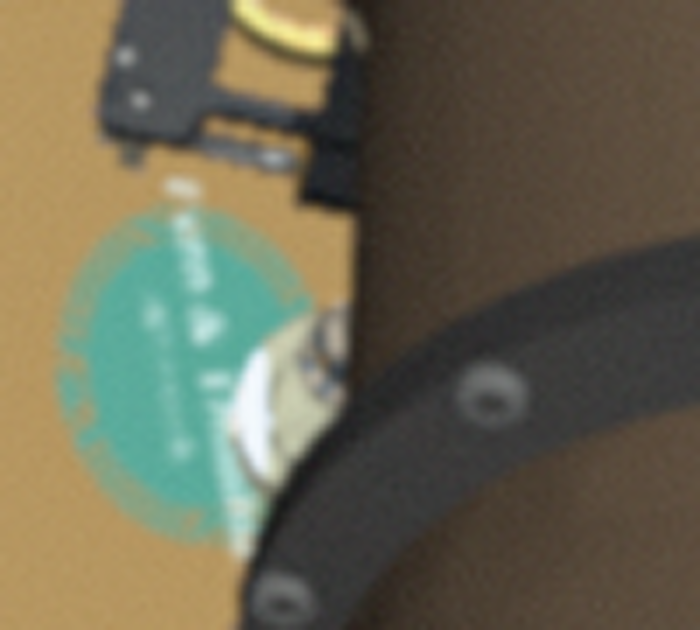

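View pics/s1.png

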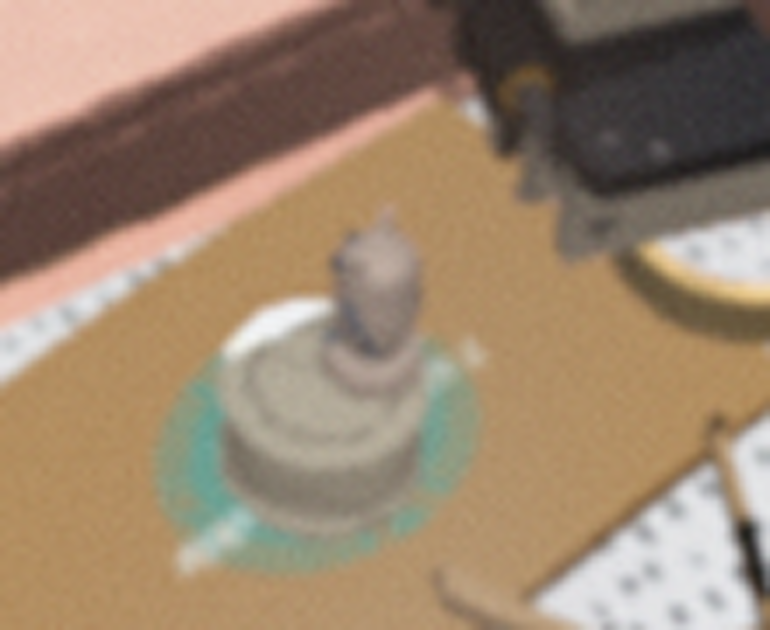

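The scene view shows the fingers at about (375,213), behind the owl and clear of it. The owl is untouched at about (349,225). Next I descend outside the plinth's rim.

Call:
step_arm([
  {"wx": 0, "wy": 0, "wz": 0, "tx": 0, "ty": 0.25, "tz": 1, "hand": 0.14},
  {"wx": 0, "wy": 0, "wz": 0, "tx": 0, "ty": 0, "tz": 1.3, "hand": 0.14},
  {"wx": 0, "wy": 0, "wz": 0, "tx": 0, "ty": 0, "tz": 1.3, "hand": 0.14},
  {"wx": 0, "wy": 0, "wz": 0, "tx": 0, "ty": 0, "tz": 1.3, "hand": 0.14},
  {"wx": 0, "wy": 0, "wz": 0, "tx": 0, "ty": 0, "tz": 1.2, "hand": 0.14},
  {"wx": 0, "wy": 0, "wz": 0, "tx": 0, "ty": 0, "tz": 0.9, "hand": 0.14},
  {"wx": 0, "wy": 0, "wz": 0, "tx": 0, "ty": 0, "tz": 0.5, "hand": 0.14},
  {"wx": 0, "wy": 0, "wz": 0, "tx": 0, "ty": 0, "tz": 0, "hand": 0.14},
  {"wx": 0, "wy": 0, "wz": 0, "tx": 0, "ty": 0, "tz": 0, "hand": 0.14},
  {"wx": 0, "wy": 0, "wz": 0, "tx": 0, "ty": 0, "tz": 0, "hand": 0.14},
])

```text
clock: 4.37
position: [0.6052, -0.0491, 0.0693]
ee_rot: [0.396, 3.115, 0.0]
force: [0.1, 0.5, 0.6]
width: 0.136
```

```bash
python3 -c "
from h import *
togo(.603,-.049,.068)
crop('scene','pics/s2.png',305,190,90,75,8)"
```

```text
4.3667 [ 0.6052 -0.0491  0.0693] w 0.136 F [0.05 0.52 0.61]
[[-0.968  0.25   0.001]
 [ 0.25   0.968  0.   ]
 [-0.001  0.    -1.   ]]
togo cm [ 0.22 -0.05  0.13]
[-0.17  0.61  0.23  1.81 -0.2   0.74  1.49]
```

View pics/s2.png

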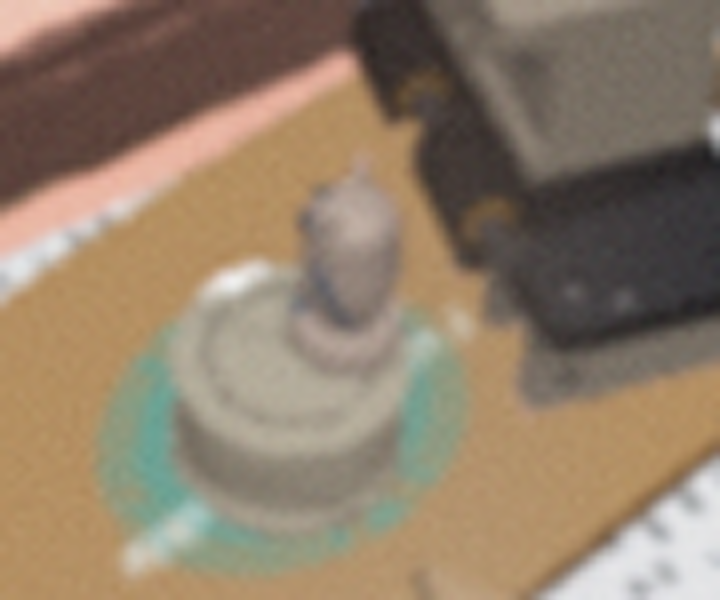

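```bash
python3 -c "
from h import *
o=arm.observe();M=Ro.from_rotvec(o['ee_rot']).as_matrix();p=o['position']
for lab,q in [('tip c',(0,0,.022)),('f+y in',(.0095,.0065,.022)),('f+y out',(.0095,.0255,.022)),('f-y in',(.0095,-.0065,.022)),('f-y out',(.0095,-.0255,.022)),('f-y outback',(-.0095,-.0255,.022))]:
    X=p+M@np.array(q); u=proj('scene',X)[0]; print(lab,X.round(3),((u-[305,190])*8+3.5).round(0))
c=arm.calibration('scene');print(-c['R'].T@c['t'])
"
```

```text
tip c [ 0.605 -0.049  0.047] [506. 288.]
f+y in [ 0.598 -0.04   0.047] [465. 279.]
f+y out [ 0.603 -0.022  0.047] [440. 229.]
f-y in [ 0.595 -0.053  0.047] [483. 313.]
f-y out [ 0.59  -0.071  0.047] [509. 365.]
f-y outback [ 0.608 -0.076  0.047] [573. 348.]
[ 0.24085135 -0.43483641  0.69216384]
```

```bash
python3 -c "
from h import *
p,d=crop('scene','pics/s3.png',345,190,50,55,14)
k=p[190:245,345:395];k=cv2.resize(k,None,fx=11,fy=11,interpolation=cv2.INTER_NEAREST);k=cv2.convertScaleAbs(k,alpha=1.5,beta=15);cv2.imwrite('pics/s3.png',k[...,::-1])
for v in range(210,244,2):
  print(v,[tuple((pt('scene',u,v,d[v,u])*1000).round().astype(int).tolist()) for u in range(358,384,3)])
"
```

```text
210 [(565, -57, 133), (567, -64, 138), (571, -68, 139), (571, -77, 148), (569, -88, 160), (574, -91, 160), (579, -94, 159), (586, -95, 156), (591, -98, 156)]
212 [(241, -435, 692), (564, -68, 137), (569, -71, 137), (575, -74, 136), (567, -90, 157), (241, -435, 692), (577, -96, 157), (581, -100, 158), (587, -102, 156)]
214 [(564, -60, 124), (562, -71, 135), (566, -75, 137), (573, -77, 134), (566, -92, 153), (570, -96, 155), (574, -100, 156), (578, -104, 158), (584, -107, 157)]
216 [(667, 59, -66), (561, -73, 132), (565, -77, 133), (571, -79, 132), (566, -94, 149), (566, -101, 157), (570, -105, 158), (577, -106, 155), (581, -110, 156)]
218 [(663, 53, -66), (559, -75, 129), (566, -77, 127), (568, -83, 132), (580, -80, 121), (564, -104, 155), (569, -108, 156), (574, -110, 155), (578, -114, 157)]
220 [(659, 49, -67), (562, -74, 120), (567, -77, 120), (566, -86, 129), (556, -105, 155), (560, -109, 156), (565, -112, 156), (570, -115, 157), (574, -119, 157)]
222 [(654, 42, -66), (596, -35, 52), (601, -40, 53), (563, -90, 129), (553, -109, 155), (558, -112, 155), (563, -114, 154), (567, -119,
[... 909 characters left out ...]
 -129, 145), (552, -131, 143), (559, -132, 140), (570, -129, 128)]
236 [(628, 5, -67), (635, 2, -68), (641, -3, -68), (648, -7, -67), (549, -119, 126), (547, -129, 137), (560, -124, 124), (567, -125, 121), (571, -129, 121)]
238 [(623, -2, -65), (631, -4, -68), (638, -8, -68), (644, -12, -68), (548, -121, 123), (552, -125, 124), (559, -126, 120), (564, -129, 120), (571, -130, 116)]
240 [(621, -4, -69), (626, -10, -66), (633, -14, -66), (639, -18, -67), (547, -123, 118), (554, -124, 115), (660, -29, -68), (666, -34, -67), (672, -38, -67)]
242 [(616, -11, -66), (623, -15, -67), (628, -20, -65), (636, -23, -67), (642, -27, -67), (650, -30, -68), (655, -36, -66), (662, -39, -67), (668, -44, -66)]
```

View pics/s3.png

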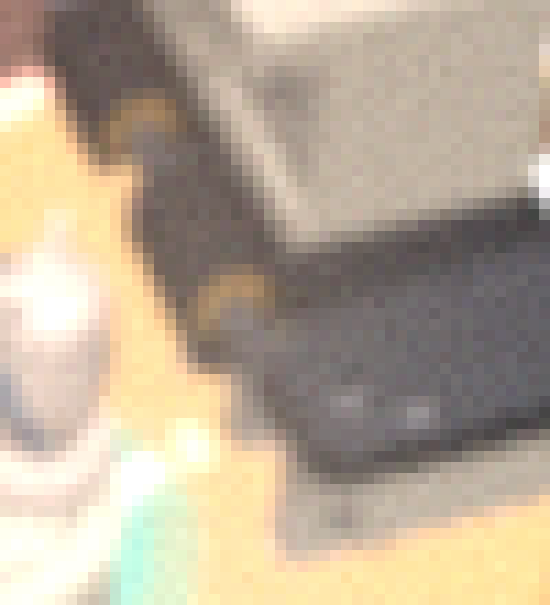

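Depth puts the fingertips at (0.596,-0.035,0.052) and (0.589,-0.066,~0.05), which fits the kinematics. The lower grey edge is the gripper body, at z≈0.12 and above the owl's top. The owl lies 47 mm ahead on the tool axis and the plinth centre 63 mm ahead, so contact should come at about 25 mm.

Call:
step_arm([
  {"wx": 0, "wy": 0, "wz": 0, "tx": 0, "ty": 0, "tz": 0.1, "hand": 0.14},
  {"wx": 0, "wy": 0, "wz": 0, "tx": 0.2, "ty": 0, "tz": 0, "hand": 0.14},
  {"wx": 0, "wy": 0, "wz": 0, "tx": 0.2, "ty": 0, "tz": 0, "hand": 0.14},
  {"wx": 0, "wy": 0, "wz": 0, "tx": 0.2, "ty": 0, "tz": 0, "hand": 0.14},
  {"wx": 0, "wy": 0, "wz": 0, "tx": 0.2, "ty": 0, "tz": 0, "hand": 0.14},
  {"wx": 0, "wy": 0, "wz": 0, "tx": 0.2, "ty": 0, "tz": 0, "hand": 0.14},
  {"wx": 0, "wy": 0, "wz": 0, "tx": 0.2, "ty": 0, "tz": 0, "hand": 0.14},
  {"wx": 0, "wy": 0, "wz": 0, "tx": 0.2, "ty": 0, "tz": 0, "hand": 0.14},
  {"wx": 0, "wy": 0, "wz": 0, "tx": 0.1, "ty": 0, "tz": 0, "hand": 0.14},
  {"wx": 0, "wy": 0, "wz": 0, "tx": 0, "ty": 0, "tz": 0, "hand": 0.14},
])

```text
clock: 5.3
position: [0.59, -0.0452, 0.0677]
ee_rot: [-0.396, -3.116, -0.0]
force: [0.6, 1.0, -0.5]
width: 0.139
```

```bash
python3 -c "
from h import *
togo(.5680,-.0395,.068)
crop('scene','pics/s4.png',305,190,90,75,8)"
```

```text
5.3 [ 0.59   -0.0452  0.0677] w 0.139 F [ 0.58  1.02 -0.5 ]
[[-0.968  0.25  -0.   ]
 [ 0.25   0.968  0.   ]
 [ 0.     0.    -1.   ]]
togo cm [ 2.27  0.   -0.03]
[-0.17  0.59  0.23  1.85 -0.19  0.72  1.48]
```

View pics/s4.png

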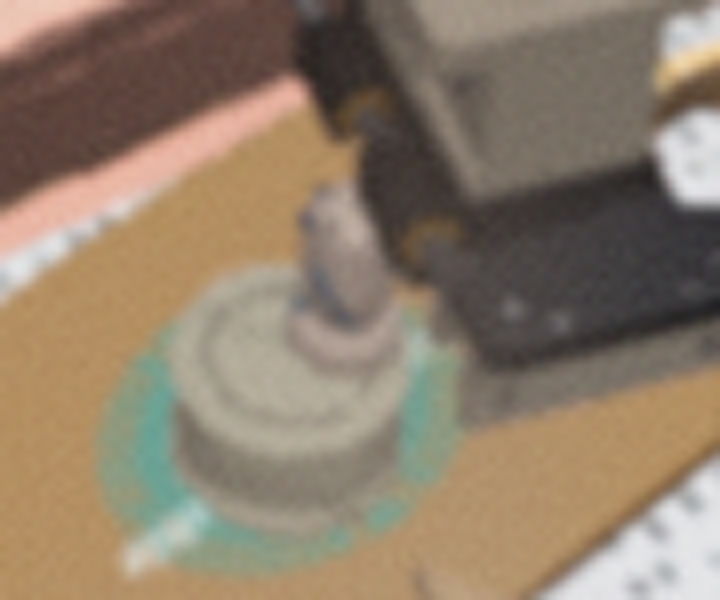

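The owl is unmoved (foot at crop (345,335)) and the fingers are just behind it. I'll push slowly at 12 mm/s.

Call:
step_arm([
  {"wx": 0, "wy": 0, "wz": 0, "tx": 0.1, "ty": 0, "tz": 0, "hand": 0.14},
  {"wx": 0, "wy": 0, "wz": 0, "tx": 0.1, "ty": 0, "tz": 0, "hand": 0.14},
  {"wx": 0, "wy": 0, "wz": 0, "tx": 0.1, "ty": 0, "tz": 0, "hand": 0.14},
  {"wx": 0, "wy": 0, "wz": 0, "tx": 0.1, "ty": 0, "tz": 0, "hand": 0.14},
  {"wx": 0, "wy": 0, "wz": 0, "tx": 0.1, "ty": 0, "tz": 0, "hand": 0.14},
  {"wx": 0, "wy": 0, "wz": 0, "tx": 0.1, "ty": 0, "tz": 0, "hand": 0.14},
  {"wx": 0, "wy": 0, "wz": 0, "tx": 0.1, "ty": 0, "tz": 0, "hand": 0.14},
  {"wx": 0, "wy": 0, "wz": 0, "tx": 0.1, "ty": 0, "tz": 0, "hand": 0.14},
  {"wx": 0, "wy": 0, "wz": 0, "tx": 0.1, "ty": 0, "tz": 0, "hand": 0.14},
  {"wx": 0, "wy": 0, "wz": 0, "tx": 0.1, "ty": 0, "tz": 0, "hand": 0.14},
])

```text
clock: 6.18
position: [0.5805, -0.0428, 0.0678]
ee_rot: [0.396, 3.116, 0.0]
force: [0.2, -0.1, 0.0]
width: 0.139
```

```bash
python3 -c "
from h import *
crop('scene','pics/s5.png',305,190,90,75,8)
togo(.5680,-.0395,.068)"
```

```text
6.2333 [ 0.5803 -0.0427  0.0677] w 0.141 F [ 0.88 -0.36  0.26]
[[-0.968  0.25  -0.   ]
 [ 0.25   0.968  0.   ]
 [ 0.     0.    -1.   ]]
togo cm [ 1.27  0.   -0.03]
[-0.18  0.58  0.23  1.88 -0.19  0.71  1.48]
```

View pics/s5.png

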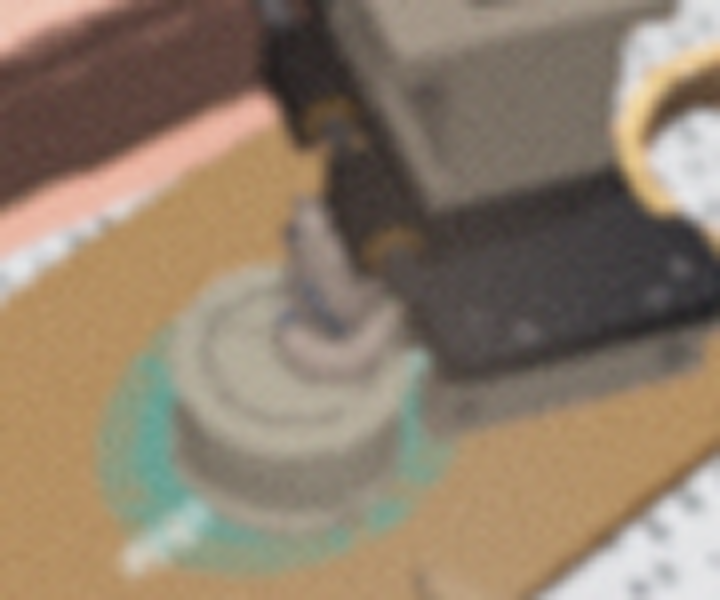

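The foot has moved about 3 mm as expected. The left profile shifts by about the same amount at head (-15) and foot (-12), so the owl is still upright. I'll continue with a shorter stretch.

Call:
step_arm([
  {"wx": 0, "wy": 0, "wz": 0, "tx": 0.1, "ty": 0, "tz": 0, "hand": 0.14},
  {"wx": 0, "wy": 0, "wz": 0, "tx": 0.1, "ty": 0, "tz": 0, "hand": 0.14},
  {"wx": 0, "wy": 0, "wz": 0, "tx": 0.1, "ty": 0, "tz": 0, "hand": 0.14},
  {"wx": 0, "wy": 0, "wz": 0, "tx": 0.1, "ty": 0, "tz": 0, "hand": 0.14},
  {"wx": 0, "wy": 0, "wz": 0, "tx": 0.1, "ty": 0, "tz": 0, "hand": 0.14},
  {"wx": 0, "wy": 0, "wz": 0, "tx": 0.1, "ty": 0, "tz": 0, "hand": 0.14},
  {"wx": 0, "wy": 0, "wz": 0, "tx": 0.05, "ty": 0, "tz": 0, "hand": 0.14},
  {"wx": 0, "wy": 0, "wz": 0, "tx": 0, "ty": 0, "tz": 0, "hand": 0.14},
  {"wx": 0, "wy": 0, "wz": 0, "tx": 0, "ty": 0, "tz": 0, "hand": 0.14},
  {"wx": 0, "wy": 0, "wz": 0, "tx": 0, "ty": 0, "tz": 0, "hand": 0.14},
])

```text
clock: 7.07
position: [0.5742, -0.0412, 0.0677]
ee_rot: [-0.396, -3.116, -0.0]
force: [0.9, -0.4, 0.0]
width: 0.138
```

```bash
python3 -c "
from h import *
crop('scene','pics/s6.png',315,200,60,60,10)
togo(.5680,-.0395,.068)"
```

```text
7.1167 [ 0.5742 -0.0412  0.0677] w 0.14 F [-0.5  -0.39  0.05]
[[-0.968  0.25  -0.   ]
 [ 0.25   0.968  0.   ]
 [ 0.     0.    -1.   ]]
togo cm [ 0.64  0.01 -0.03]
[-0.18  0.57  0.23  1.89 -0.19  0.7   1.48]
```

View pics/s6.png

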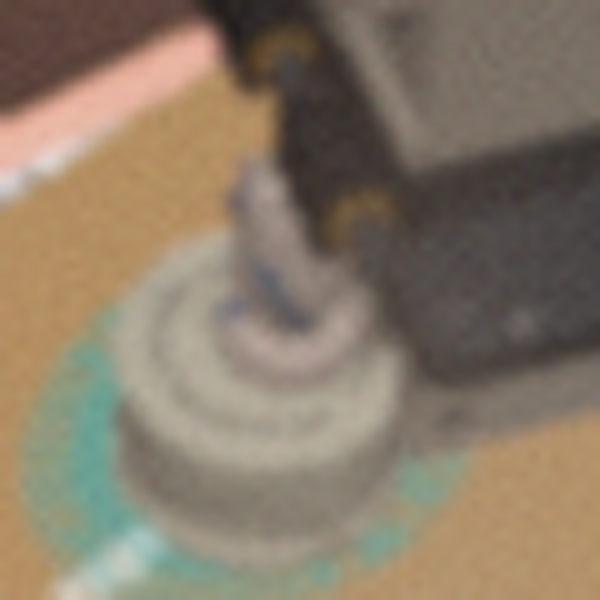

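Going well: the owl is upright, with its foot at crop (290,330) and the ring around (260,350). Now the last 6 mm or so, still slow.

Call:
step_arm([
  {"wx": 0, "wy": 0, "wz": 0, "tx": 0.1, "ty": 0, "tz": 0, "hand": 0.14},
  {"wx": 0, "wy": 0, "wz": 0, "tx": 0.1, "ty": 0, "tz": 0, "hand": 0.14},
  {"wx": 0, "wy": 0, "wz": 0, "tx": 0.1, "ty": 0, "tz": 0, "hand": 0.14},
  {"wx": 0, "wy": 0, "wz": 0, "tx": 0.1, "ty": 0, "tz": 0, "hand": 0.14},
  {"wx": 0, "wy": 0, "wz": 0, "tx": 0.1, "ty": 0, "tz": 0, "hand": 0.14},
  {"wx": 0, "wy": 0, "wz": 0, "tx": 0.1, "ty": 0, "tz": 0, "hand": 0.14},
  {"wx": 0, "wy": 0, "wz": 0, "tx": 0, "ty": 0, "tz": 0, "hand": 0.14},
  {"wx": 0, "wy": 0, "wz": 0, "tx": 0, "ty": 0, "tz": 0, "hand": 0.14},
  {"wx": 0, "wy": 0, "wz": 0, "tx": 0, "ty": 0, "tz": 0, "hand": 0.14},
  {"wx": 0, "wy": 0, "wz": 0, "tx": 0, "ty": 0, "tz": 0, "hand": 0.14},
])

```text
clock: 7.95
position: [0.5684, -0.0397, 0.0677]
ee_rot: [-0.396, -3.116, -0.0]
force: [0.1, 0.3, 0.1]
width: 0.143
```

```bash
python3 -c "
from h import *
crop('scene','pics/s7.png',315,200,60,60,10)
togo(.5680,-.0395,.068)"
```

```text
8.0 [ 0.5684 -0.0397  0.0677] w 0.138 F [-0.    0.03 -0.7 ]
[[-0.968  0.25  -0.   ]
 [ 0.25   0.968  0.   ]
 [ 0.     0.    -1.   ]]
togo cm [ 0.04  0.01 -0.03]
[-0.19  0.56  0.23  1.91 -0.19  0.69  1.48]
```

View pics/s7.png

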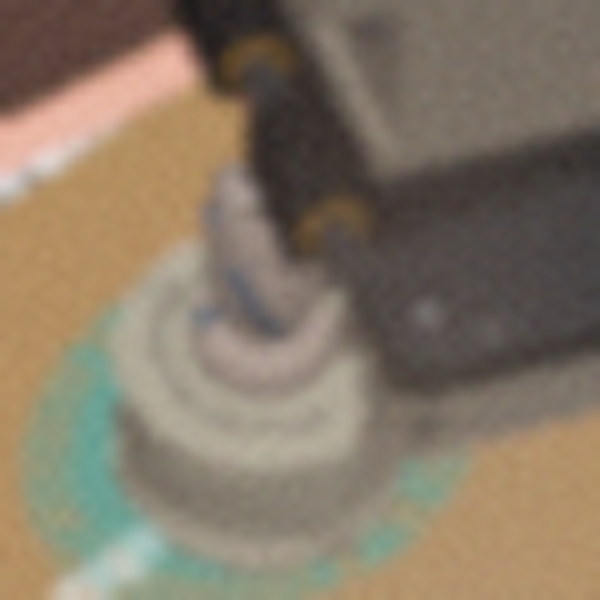

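Run:
```python
from h import *
from scipy.optimize import least_squares
S=lambda x,y:(315+(x+.5)/10-.5,200+(y+.5)/10-.5)
def circ(n,pts,z,r):
    P=np.array([onz(n,*p,z)[:2] for p in pts])
    s=least_squares(lambda c:np.hypot(*(P-c).T)-r,P.mean(0));print(n,z,s.x.round(4),(s.fun*1000).round(1))
circ("scene",[S(110,345),S(255,470),S(160,430),S(350,435),S(150,265)],.04,.034)
circ("scene",[S(148,340),S(255,430),S(180,395),S(310,418)],.04,.0235)
circ("scene",[S(192,340),S(265,397),S(213,378),S(315,380),S(345,335)],.0455,.0165)
```

```text
scene 0.04 [ 0.5444 -0.031 ] [-0.2  1.3 -0.4 -2.2 -1.3]
scene 0.04 [ 0.5432 -0.0308] [ 0.7  0.6 -0.9  0. ]
scene 0.0455 [ 0.5436 -0.0339] [ 0.1  0.3  0.3 -0.7  0.8]
```

The owl measures at (0.5436,-0.0339) and the ring centre at (0.543,-0.031), so it is within about 3 mm. I'll back off gently, then rise, and check without the arm in view.

Call:
step_arm([
  {"wx": 0, "wy": 0, "wz": 0, "tx": -0.1, "ty": 0, "tz": 0, "hand": 0.14},
  {"wx": 0, "wy": 0, "wz": 0, "tx": -0.2, "ty": 0, "tz": 0, "hand": 0.14},
  {"wx": 0, "wy": 0, "wz": 0, "tx": -0.4, "ty": 0, "tz": 0, "hand": 0.14},
  {"wx": 0, "wy": 0, "wz": 0, "tx": -0.6, "ty": 0, "tz": 0, "hand": 0.14},
  {"wx": 0, "wy": 0, "wz": 0, "tx": -0.8, "ty": 0, "tz": 0, "hand": 0.14},
  {"wx": 0, "wy": 0, "wz": 0, "tx": -0.8, "ty": 0, "tz": 0, "hand": 0.14},
  {"wx": 0, "wy": 0, "wz": 0, "tx": -0.8, "ty": 0, "tz": 0, "hand": 0.14},
  {"wx": 0, "wy": 0, "wz": 0, "tx": -0.8, "ty": 0, "tz": -0.5, "hand": 0.14},
  {"wx": 0, "wy": 0, "wz": 0, "tx": 0, "ty": 0, "tz": -1.5, "hand": 0.14},
  {"wx": 0, "wy": 0, "wz": 0, "tx": 0, "ty": 0, "tz": -2, "hand": 0.14},
])

```text
clock: 8.83
position: [0.612, -0.0513, 0.107]
ee_rot: [-0.396, -3.114, 0.001]
force: [-0.2, -0.5, -1.0]
width: 0.142
```

Call:
step_arm([
  {"wx": 0, "wy": 0, "wz": 0, "tx": 0, "ty": 0, "tz": -2.5, "hand": 0.14},
  {"wx": 0, "wy": 0, "wz": 0, "tx": 0, "ty": 0, "tz": -2.5, "hand": 0.14},
  {"wx": 0, "wy": 0, "wz": 0, "tx": 0, "ty": 0, "tz": -2.5, "hand": 0.14},
  {"wx": 0, "wy": 0, "wz": 0, "tx": 0, "ty": 0, "tz": -2.5, "hand": 0.14},
  {"wx": 0, "wy": 0, "wz": 0, "tx": 0, "ty": 1, "tz": -2, "hand": 0.14},
  {"wx": 0, "wy": 0, "wz": 0, "tx": 0, "ty": 2.5, "tz": 0, "hand": 0.14},
  {"wx": 0, "wy": 0, "wz": 0, "tx": 0, "ty": 2.5, "tz": 0, "hand": 0.14},
  {"wx": 0, "wy": 0, "wz": 0, "tx": 0, "ty": 2.5, "tz": 0, "hand": 0.14},
  {"wx": 0, "wy": 0, "wz": 0, "tx": 0, "ty": 2.5, "tz": 0, "hand": 0.14},
  {"wx": 0, "wy": 0, "wz": 0, "tx": 0, "ty": 2.5, "tz": 0, "hand": 0.14},
])

```text
clock: 9.67
position: [0.6464, 0.0808, 0.2283]
ee_rot: [0.396, 3.116, 0.0]
force: [-0.3, 0.2, -0.4]
width: 0.142
```

Call:
step_arm([
  {"wx": 0, "wy": 0, "wz": 0, "tx": 0, "ty": 2.5, "tz": 0, "hand": 0.14},
  {"wx": 0, "wy": 0, "wz": 0, "tx": 0.5, "ty": 2.5, "tz": 0, "hand": 0.14},
  {"wx": 0, "wy": 0, "wz": 0, "tx": 1, "ty": 2.5, "tz": 0, "hand": 0.14},
  {"wx": 0, "wy": 0, "wz": 0, "tx": 1, "ty": 2.5, "tz": 0, "hand": 0.14},
  {"wx": 0, "wy": 0, "wz": 0, "tx": 1, "ty": 2.5, "tz": 0, "hand": 0.14},
  {"wx": 0, "wy": 0, "wz": 0, "tx": 1, "ty": 2.5, "tz": 0, "hand": 0.14},
  {"wx": 0, "wy": 0, "wz": 0, "tx": 1, "ty": 2, "tz": 0, "hand": 0.14},
  {"wx": 0, "wy": 0, "wz": 0, "tx": 0, "ty": 0, "tz": 0, "hand": 0.14},
  {"wx": 0, "wy": 0, "wz": 0, "tx": 0, "ty": 0, "tz": 0, "hand": 0.14},
  {"wx": 0, "wy": 0, "wz": 0, "tx": 0, "ty": 0, "tz": 0, "hand": 0.14},
])

```text
clock: 10.5
position: [0.6356, 0.2572, 0.2279]
ee_rot: [0.397, 3.116, -0.001]
force: [0.3, -1.0, 0.5]
width: 0.137
```

```bash
python3 -c "
from h import *
togo(.5680,-.0395,.068)
crop('scene','pics/s8.png',305,200,80,65,9)
p,d=crop('top','pics/t8.png',335,175,70,60,10);cv2.imwrite('pics/t8f.png',p[...,::-1])"
```

```text
10.5 [0.6356 0.2572 0.2279] w 0.137 F [ 0.31 -1.02  0.46]
[[-0.968  0.251  0.   ]
 [ 0.251  0.968 -0.001]
 [-0.001 -0.001 -1.   ]]
togo cm [ -0.89 -30.4   16.02]
[-0.61  0.55  0.25  1.45 -0.14  1.16  0.97]
```

View pics/s8.png

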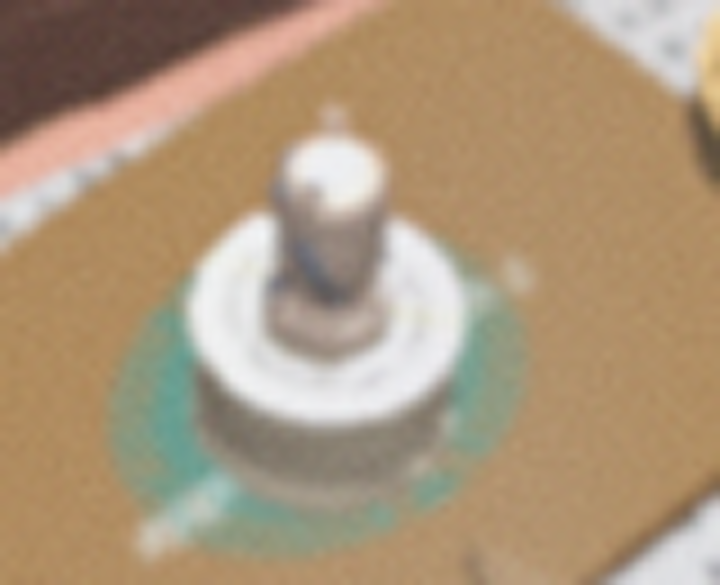

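View pics/t8.png

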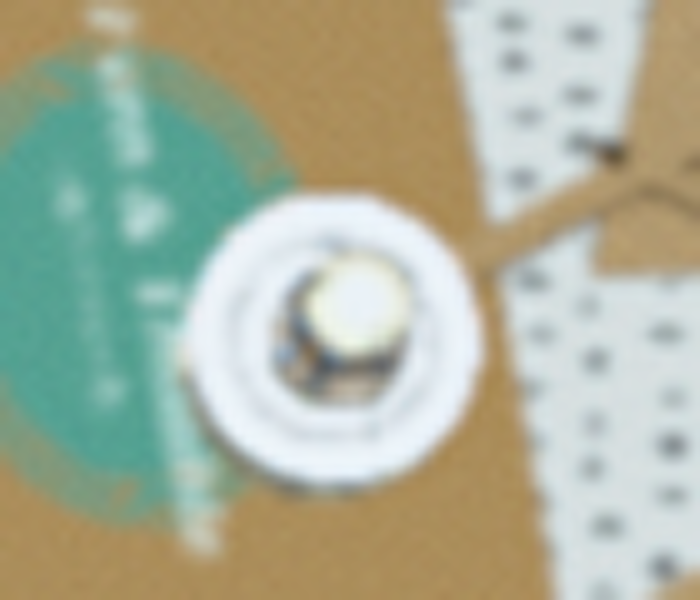

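View pics/t8f.png

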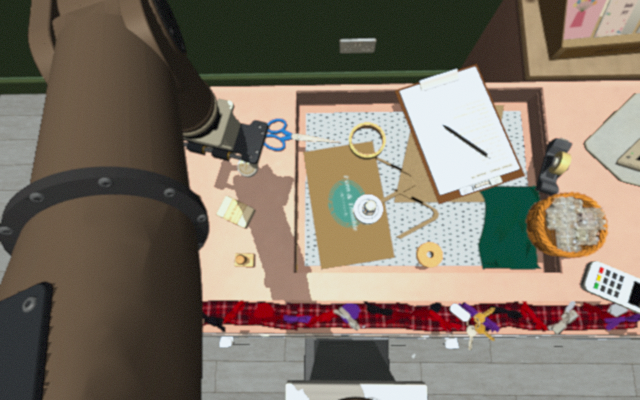

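Run:
```python
from h import *
from scipy.optimize import least_squares
T=lambda x,y:(335+(x+.5)/10-.5,175+(y+.5)/10-.5)
S=lambda x,y:(305+(x+.5)/9-.5,200+(y+.5)/9-.5)
def circ(n,pts,z,r):
    P=np.array([onz(n,*p,z)[:2] for p in pts])
    s=least_squares(lambda c:np.hypot(*(P-c).T)-r,P.mean(0));print(n,z,s.x.round(4),(s.fun*1000).round(1))
circ("top",[T(188,345),T(482,345),T(335,488),T(225,445),T(440,440),T(335,192),T(240,230)],.04,.034)
circ("top",[T(270,340),T(340,406),T(292,390),T(390,385)],.0465,.0165)
circ("scene",[S(188,310),S(468,320),S(320,422),S(230,385),S(420,395),S(230,230)],.04,.034)
circ("scene",[S(265,315),S(328,359),S(284,345),S(372,342),S(388,310)],.0455,.0165)
print("head",onz("top",*T(358,305),.102),onz("scene",*S(335,172),.100))
```

```text
top 0.04 [ 0.5431 -0.0349] [-0.3  0.6  0.5  1.3 -0.2  1.4 -0.2]
top 0.0465 [ 0.5433 -0.0359] [-0.4 -0.1  0.4 -0.3]
scene 0.04 [ 0.5445 -0.0318] [ 0.5  0.8  0.4 -0.2 -0.   0.5]
scene 0.0455 [ 0.5424 -0.0335] [-1.2  0.6  0.  -0.3 -1. ]
head [ 0.54102611 -0.03492969  0.102     ] [ 0.54060624 -0.03669047  0.1       ]
```

The owl is within about 1–3 mm of the centre and upright, because the head and foot moved by the same amount. The plinth has not moved. I'm handing it in.

```bash
python3 -c "
from cell import arm
print(arm.sign_off())"
```

```text
the job is handed in; nothing more can be done
None
```

The owl now stands upright near the middle of the plinth, its foot inside the ring, and I handed the job in after about 10.6 s. I slid it about 16 mm at 12 mm/s, pushing at the foot from the far side. The fingers were held 13 mm apart so they cradled the foot and never gripped it. Then I backed off and moved the arm clear.

**Last checks:**
- **Centring:** owl and plinth axes are about 1 mm apart in the top view and 2.7 mm in the scene view, against the 7 mm limit. The two cameras differ by about 3 mm on absolute y, roughly their calibration error, so I compared positions only within one camera.
- **Upright:** head and foot each moved 16–18 mm between the first and last views, so I saw no tilt. I did not measure the angle directly.
- **Plinth:** its fitted position is the same as at the start, to well under 1 mm.
- **Bystanders:** I did not measure them. The arm stayed well above them, and the soap bar and stamp look unmoved in the last picture. The balm tin was partly hidden by the gripper and its shadow.
- **Force:** the wrist reading stayed within noise, about 1 N. I had no separate reading of finger force on the owl.

The first two move calls were refused for missing keys, and the arm did not move.

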